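# Lay out a beam line between laser and camera

## Task

Lay out the beam line on the three base plates that lie in a row between the laser and the camera: stand the small round lens on the plate next to the laser, the large round lens on the plate next to the camera, and the square pinhole holder on the plate between the two, each centred on its plate and facing squarely along the beam. Also lay the round spirit level, glass up, in the middle of the laser's flat top. Do not tip any of the three holders over, and leave everything standing still by itself.

Things in the scene. Friction and masses are not known exactly. Their poses are not given: they have to be found in the camera images.
- laser: The laser, fixed to the table: white box 110 (x) x 60 (y) mm on a dark riser with a 130 x 70 mm foot; flat top 95 mm above the table. A steel snout (22 mm diameter, 12 mm long) on the +x end, 65 mm up, lets the beam out. Origin: on the table under the middle of the box (middle of the top is 95 mm above it); x: the way the beam goes, to the camera; z up.
- camera: The camera, fixed to the table at the other end of the row: grey 60 mm cube on a post, top 95 mm up, with a black lens tube (44 mm diameter) towards the laser. Origin: on the table; the tube's end is 42 mm from it towards the laser, the cube's back 40 mm the other way. x points away from the laser, within 3 degrees of the beam; z up.
- plate_a: One of three alike square aluminium plates, 60 x 60 x 5 mm, fixed flat on the table, sides along the beam (within 3 degrees). They lie in a row, 75 to 125 mm apart, between laser and camera; which name is nearest the laser changes from start to start. Origin: centre of the underside, on the table; the top face is 5 mm above it.
- plate_b: One of three alike square aluminium plates, 60 x 60 x 5 mm, fixed flat on the table, sides along the beam (within 3 degrees). They lie in a row, 75 to 125 mm apart, between laser and camera; which name is nearest the laser changes from start to start. Origin: centre of the underside, on the table; the top face is 5 mm above it.
- plate_c: One of three alike square aluminium plates, 60 x 60 x 5 mm, fixed flat on the table, sides along the beam (within 3 degrees). They lie in a row, 75 to 125 mm apart, between laser and camera; which name is nearest the laser changes from start to start. Origin: centre of the underside, on the table; the top face is 5 mm above it.
- small_lens: Small round lens in a black ring holder: upright disc, 40 mm diameter, 14 mm thick along x, flat faces, centre 60 mm above the origin, top 80 mm. Black foot 40 x 40 x 10 mm, sides along x and y, with a 12 mm thick post. Origin: centre of the foot's underside; x: optical axis (both ways alike), z up. Starts upright on the table, robot's side of the beam, turned at random. Grasp across the thickness; 0.14 kg.
- large_lens: Large round lens in a black ring holder: upright disc, 64 mm diameter, 14 mm thick along x, flat faces, centre 60 mm above the origin, top 92 mm. Black foot 40 x 40 x 10 mm, sides along x and y, with a 12 mm thick post. Origin: centre of the foot's underside; x: optical axis (both ways alike), z up. Starts upright on the table, robot's side of the beam, turned at random. Grasp across the thickness; 0.2 kg.
- pinhole: Pinhole in a square black holder: upright square plate 44 x 44 mm, 12 mm thick along x, small brass insert in the middle, centre 60 mm above the origin, top 82 mm. Black foot 40 x 40 x 10 mm, sides along x and y, with a 12 mm thick post. Origin: centre of the foot's underside; x: optical axis (both ways alike), z up. Starts upright on the table, robot's side of the beam, turned at random. Grasp across the thickness; 0.15 kg.
- level: Round spirit level: aluminium disc of 42 mm diameter, 18 mm high, greenish glass on top. Origin: centre of the underside, z up. Starts flat on the table, glass up, on the robot's side of the beam; 0.06 kg. Low loose oddments (under 15 mm high) lie between the four loose things, 60 to 100 mm to the side of their middles.
Not all that is in view belongs to the job. There is more than one size of the level; the one meant has the size given above. Leave any pink look-alike of the pinhole alone.

How it is judged:
At the end, for the whole second after the job is handed in: Small lens, pinhole, large lens on the plates in that order from the laser: each within 12 mm of the plate's centre, upright within 4 deg, axis within 11 deg of the beam; level flat on the laser's top within 15 mm of its middle along and 12 mm across; all released, at rest ((horizontal distance between small_lens and plate_a below 0.012 m or horizontal distance between small_lens and plate_b below 0.012 m or horizontal distance between small_lens and plate_c below 0.012 m) and x of small_lens in the frame of laser between 0.1 and 0.195 m and height (world z) of small_lens between 0.002 and 0.008 m and angle between each of small_lens, pinhole, large_lens, level's own z axis and vertical below 0.08 rad and angle between the x axis of each of small_lens, pinhole, large_lens and the x axis of laser, either way round below 0.2 rad and linear speed of each of small_lens, pinhole, large_lens, level below 0.01 m/s and angular speed of each of small_lens, pinhole, large_lens, level below 0.1 rad/s and contact force between each of small_lens, pinhole, large_lens, level and the fingers below 0.1 N and (horizontal distance between pinhole and plate_a below 0.012 m or horizontal distance between pinhole and plate_b below 0.012 m or horizontal distance between pinhole and plate_c below 0.012 m) and x of pinhole in the frame of laser between 0.195 and 0.295 m and height (world z) of pinhole between 0.002 and 0.008 m and (horizontal distance between large_lens and plate_a below 0.012 m or horizontal distance between large_lens and plate_b below 0.012 m or horizontal distance between large_lens and plate_c below 0.012 m) and x of large_lens in the frame of laser between 0.295 and 0.4 m and height (world z) of large_lens between 0.002 and 0.008 m and x of level in the frame of laser between -0.015 and 0.015 m and y of level in the frame of laser between -0.012 and 0.012 m and height (world z) of level between 0.092 and 0.098 m); the robot touches nothing.
It fails at once if a lens or pinhole holder is tipped over (leans more than about 35 degrees) (angle between any of small_lens, large_lens, pinhole's own z axis and vertical above 0.6 rad).
It also fails if it takes over 102 s, if anything falls off the work surface, if the arm or the gripper's body presses on something with over 40 N, if the wrist force passes 120 N, or if a joint passes its speed limit or range.

## Robot

A 6-joint arm with a two-finger parallel gripper is mounted at the origin on the work surface. World frame = base frame: x ahead of the robot, y to its left, z up, the work surface at z = 0. Lengths are in m, angles in rad, forces in N, time in s.
With the tool pointing down it reaches from about 0.375 to 0.975 m from the base axis. Payload 3.8 kg.
Tool frame: the origin (TCP) lies on the centre line of the jaws, within the pads' length; the fingertips stand 25 mm ahead of it and the grasp point (between the pads) lies 6 mm ahead of it; y points along the fingers, z is the direction in which the jaws open and shut, and the axes are right-handed (so a half turn about y gives the same grasp; the last joint's range is limited). The gripper opens to 85 mm and grips with 20 to 120 N. Pads are 22 mm wide; open, the fingers measure 114 mm over their backs; the gripper's body (76 mm by 85 mm) begins 54 mm behind the grasp point. The pads swing forward as they close: fully open they stand 13 mm farther back than shut.
Start: joints at [1.139, 0.264, 1.604, -0, 1.274, -0.037], TCP at [0.26, 0.623, 0.256] pointing down, gripper open.
Joint ranges: [-2.63, 2.63], [-0.94, 2.18], [0.31, 2.57], [-1.31, 4.45], [0, 2.66], [-2.55, 2.55]. Speed limits (rad/s): [2.57, 2.57, 3.14, 3.14, 3.14, 3.14].

## Interface

Orientations are given as a rotation vector (axis times angle).
In Python, from workcell import bot gives the robot as it stands.
- The arm moves only by the shell command python3 -m jog 'ROWS' [FORCE]. ROWS is JSON, a list of rows, each a list of 5 numbers: the shift along the world's x, y, z in mm, then the turn about the world's z in degrees, then the finger opening in mm, from 0 to 85.4. A call has exactly 10 rows; each row is the pose to reach, as a shift and turn from the pose commanded when the call began; what a row does not reach only later rows make up. A row lasts 1/8 s, in which the tool goes at most 62.5 mm and 10.7 degrees, less where a joint would pass 70% of its speed; a pose out of reach is approached as far as the arm can. A call with a gripper value outside its range is refused whole. The fingers move at their own pace and stop on an object; FORCE is the grip in N (left out, the last holds). Time passes only in rows, so rows that repeat a pose let the fingers close, or fill a call up. It gives the time, the measured TCP pose, the force and the opening at its end, in the units of the state.
- bot.read_state(): the state, without advancing time (a new reading comes with each control period).
- bot.read_camera(name): name is "side" or "top" or "wrist"; returns a dict with "pixels" (384x512x3 uint8, red, green, blue), "fx", "fy", "cx", "cy" (pixels), "R" (3x3) and "t" (3): a world point X has camera coordinates R X + t. Camera axes: x right, y down, z forward; pixel columns grow to the right and rows downward; lengths in m; the calibration is good to about 2 mm. The wrist camera is an equidistant fisheye: a pixel r from the principal point sees the ray r / f radians off the axis. A picture is of the moment at which its call begins. There is no depth.
- bot.finish_job(): hands the job in, once; it reports no verdict.
The state is a dict: "time": time; "q": joint angles; "joint_vel": joint speeds; "joint_torque": joint torques, N m; "tool_pos": TCP position; "tcp_rot": TCP orientation; "wrist_force": force on the tool from outside, world axes, zero at the start; "torque": the same for the moment, N m; "width": opening from 0.0 (shut) to 1.0 (fully open).
Only numpy, scipy, OpenCV 4.12 (cv2) and the standard library are available. Lean on these libraries where they do the work, as an engineer would, in place of code of your own. Each camera call takes 0.05 s, during which the arm holds its last target.

## Working session

There is one attempt and no reset: what is moved stays moved. The work goes in short steps, Python scripts to look and compute and a shell command to move; the robot and the scene stay as the last step left them, time stands still between calls to the robot, and variables do not carry over. Pictures are saved under pics/ and viewed, and the job is handed in when it is done.

```bash
mkdir -p pics; ls
python3 - <<'E'
from workcell import bot
import cv2
s=bot.read_state();print(s)
for n in("top","side","wrist"):
    c=bot.read_camera(n);cv2.imwrite(f"pics/{n}0.png",c["pixels"][:,:,::-1]);print(n,c["fx"],c["fy"],c["cx"],c["cy"],c["R"],c["t"])
E
```

```text
pics
{'time': 0.0, 'q': array([ 1.13912105e+00,  2.64777858e-01,  1.60539386e+00,  6.86232249e-06,
        1.27370993e+00, -3.68936169e-02]), 'joint_vel': array([-0.0001841 , -0.00166548, -0.0001868 , -0.00088238,  0.00054299,
        0.0008032 ]), 'joint_torque': array([ 1.83293494e-03, -5.15102971e+01, -3.67319655e+01,  1.79029457e-04,
        1.24689043e-02, -8.35803746e-06]), 'tool_pos': array([0.25931726, 0.62245593, 0.2549346 ]), 'tcp_rot': array([-1.55075011,  0.3102173 , -0.30936781]), 'wrist_force': array([ 0.93191836, -0.27271697,  0.92043346]), 'torque': array([-0.00014712,  0.02146491, -0.01540425]), 'width': 0.9957125918107621}
top 477.9467152990618 477.9467152990618 252.36458990803348 195.72861410599884 [[-0.023078   -0.99944091 -0.02419257]
 [-0.99405873  0.02551503 -0.10581219]
 [ 0.1063703   0.0216069  -0.9940918 ]] [0.00980625 0.53027402 1.18446456]
side 353.9510872403901 353.9510872403901 263.15436807092294 186.47655595858683 [[-0.79161145 -0.61086449  0.01399569]
 [-0.38169605  0.47648924 -0.79200134]
 [ 0.4771367  -0.63229943 -0.6103589 ]] [0.40517157 0.25717156 0.62750891]
wrist 297.3186396354542 297.3186396354542 252.22176826950977 186.40094408897457 [[ 0.38465553  0.92305761 -0.0021852 ]
 [ 0.88771759 -0.3692778   0.27493887]
 [ 0.25297747 -0.1076966  -0.96145923]] [-0.67458035 -0.03568383  0.38015797]
```

View pics/top0.png

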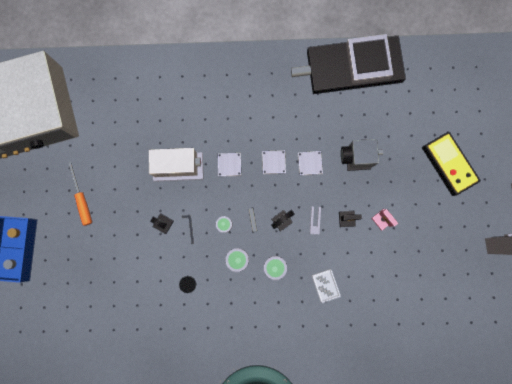

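View pics/side0.png

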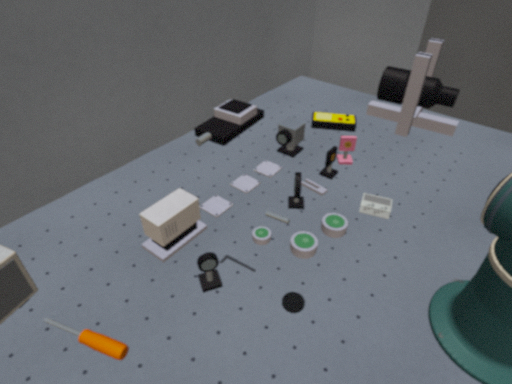

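View pics/wrist0.png

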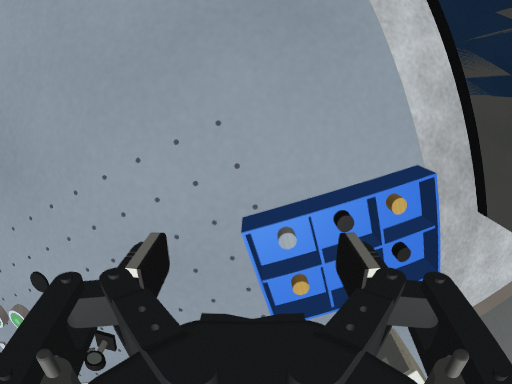

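The top view shows the laser at (172,163), plates at (229,164), (274,162) and (310,163), and the camera at (362,154). Black holders stand at (162,224), (283,221) and (348,219), with a pink look-alike at (385,219). The candidate levels are (224,225), (237,260) and (275,268). I'll enlarge next.

```bash
cat > h.py <<'E'
import numpy as np,cv2
def ray(c,u,v):
    R=np.array(c["R"]);t=np.array(c["t"]);d=R.T@np.array([(u-c["cx"])/c["fx"],(v-c["cy"])/c["fy"],1]);return -R.T@t,d
def pl(c,u,v,z):
    o,d=ray(c,u,v);return (o+d*(z-o[2])/d[2])
def proj(c,X):
    p=np.array(c["R"])@np.array(X)+np.array(c["t"]);return np.array([c["cx"]+c["fx"]*p[0]/p[2],c["cy"]+c["fy"]*p[1]/p[2]])
E
python3 - <<'E'
from h import *
from workcell import bot
c=bot.read_camera("top");im=c["pixels"][:,:,::-1].copy();s=bot.read_camera("side");si=s["pixels"][:,:,::-1].copy()
cv2.imwrite("pics/t1.png",cv2.resize(im[135:295,140:410],None,fx=2.9,fy=2.9,interpolation=cv2.INTER_CUBIC))
cv2.imwrite("pics/s1.png",cv2.resize(si[110:320,130:400],None,fx=2.8,fy=2.8,interpolation=cv2.INTER_CUBIC))
hsv=cv2.cvtColor(im,cv2.COLOR_BGR2HSV)
for (u,v) in[(224,225),(237,260),(275,268)]:
    x0,y0=u-18,v-18;r=im[y0:v+18,x0:u+18].astype(int)
    h=hsv[y0:v+18,x0:u+18]
    bg=(r.max(2)>120).astype(np.uint8)
    k=max(cv2.findContours(bg,0,1)[0],key=cv2.contourArea)
    (cx,cy),rad=cv2.minEnclosingCircle(k);A=cv2.contourArea(k)
    p=pl(c,cx+x0,cy+y0,.018);e=pl(c,cx+x0+rad,cy+y0,.018)
    print((cx+x0,cy+y0),rad,A,p,2*np.linalg.norm(e-p))
# plates & laser
for z,(a,b,x,y) in[(.005,(212,150,245,180)),(.005,(257,147,290,177)),(.005,(295,148,326,178)),(.095,(145,140,197,178))]:
    r=im[b:y,a:x];print(r.reshape(-1,3).max(0))
    m=(r.min(2)>(115 if z<.05 else 180)).astype(np.uint8)
    k=max(cv2.findContours(m,0,1)[0],key=cv2.contourArea);R=cv2.minAreaRect(k)
    bx=cv2.boxPoints(R)+[a,b];w=np.array([pl(c,*q,z)[:2] for q in bx])
    print(w.mean(0).round(4),[np.linalg.norm(w[i]-w[i-1]).round(4) for i in range(4)],[np.degrees(np.arctan2(*(w[i]-w[i-1])[::-1])).round(1) for i in range(4)])
E
```

```text
(223.5, 224.5) 24.748836517333984 1213.5 [0.45968268 0.0723026  0.018     ] 0.1261026843007546
(236.5, 259.5) 24.748836517333984 1216.5 [0.37058421 0.04090133 0.018     ] 0.12496854604121323
(274.5, 267.5) 24.748836517333984 1225.0 [ 0.34848272 -0.05439229  0.018     ] 0.12427547466069128
[216 196 197]
[0.6165 0.0591] [np.float64(0.0767), np.float64(0.0838), np.float64(0.0765), np.float64(0.0833)] [np.float64(-0.8), np.float64(-91.6), np.float64(178.8), np.float64(88.5)]
[215 196 198]
[ 0.6212 -0.0584] [np.float64(0.0766), np.float64(0.0835), np.float64(0.0764), np.float64(0.083)] [np.float64(-1.4), np.float64(-91.6), np.float64(178.2), np.float64(88.5)]
[215 195 198]
[ 0.6159 -0.1543] [np.float64(0.0764), np.float64(0.078), np.float64(0.0763), np.float64(0.0775)] [np.float64(-1.9), np.float64(-91.6), np.float64(177.8), np.float64(88.5)]
[228 224 226]
[0.6148 0.1909] [np.float64(0.0588), np.float64(0.1098), np.float64(0.0587), np.float64(0.1092)] [np.float64(2.4), np.float64(-89.2), np.float64(-178.2), np.float64(90.9)]
```

View pics/t1.png

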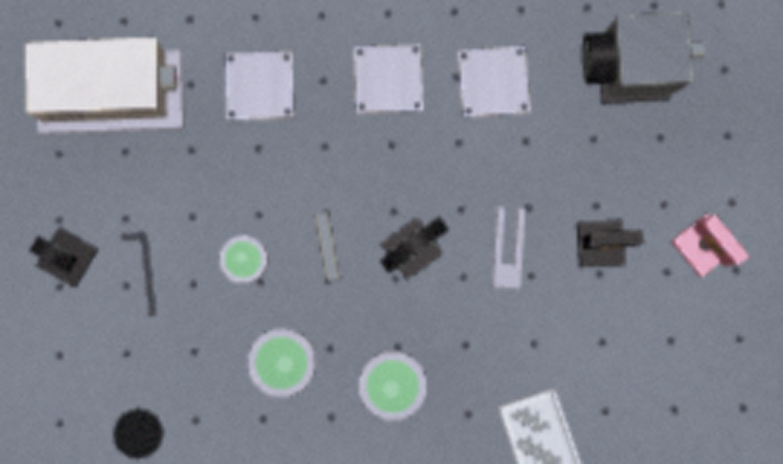

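View pics/s1.png

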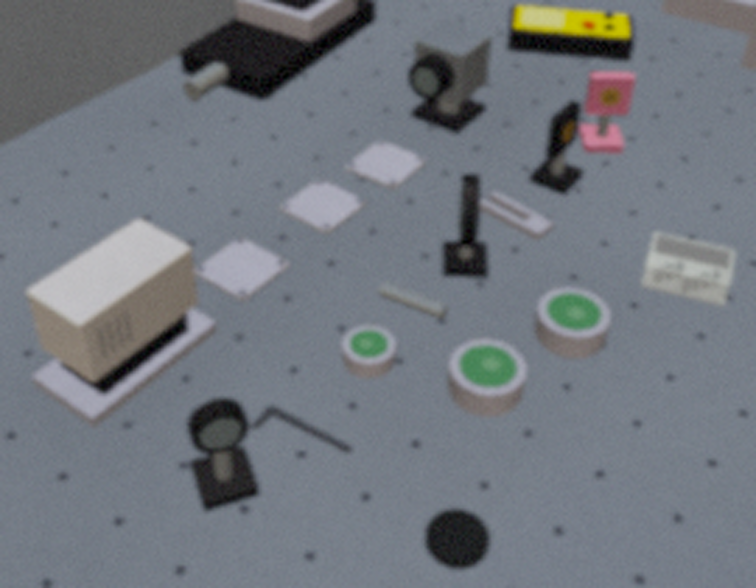

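Run:
```python
from h import *
from workcell import bot
c=bot.read_camera("top");im=c["pixels"][:,:,::-1].copy()
print(im[190,230],im[164,229])
L=[]
for n,(u,v) in dict(small=(162,224),large=(283,221),pin=(348,219),lev=(224,225)).items():
    r=im[v-20:v+20,u-20:u+20];L.append(cv2.resize(r,None,fx=9,fy=9,interpolation=cv2.INTER_CUBIC))
cv2.imwrite("pics/h1.png",np.vstack([np.hstack(L[:2]),np.hstack(L[2:])])[:, :][::1,::1][:720,:720] if 0 else cv2.resize(np.vstack([np.hstack(L[:2]),np.hstack(L[2:])]),(600,600)))
def rect(a,b,x,y,m,z):
    k=max(cv2.findContours(m.astype(np.uint8),0,1)[0],key=cv2.contourArea);R=cv2.minAreaRect(k)
    bx=cv2.boxPoints(R)+[a,b];w=np.array([pl(c,*q,z)[:2] for q in bx])
    print(R[0][0]+a,R[0][1]+b,w.mean(0).round(4),[np.linalg.norm(w[i]-w[i-1]).round(4) for i in range(2)],[np.degrees(np.arctan2(*(w[i]-w[i-1])[::-1])).round(1) for i in range(2)])
for (a,b,x,y) in[(212,150,245,180),(257,147,290,177),(295,148,326,178)]:
    r=im[b:y,a:x]; rect(a,b,x,y,cv2.morphologyEx((r.min(2)>135).astype(np.uint8),cv2.MORPH_CLOSE,np.ones((3,3))),.005)
r=im[210:240,210:240];m=(r.max(2)>150).astype(np.uint8);k=max(cv2.findContours(m,0,1)[0],key=cv2.contourArea);(x,y),q=cv2.minEnclosingCircle(k);print(x+210,y+210,q,pl(c,x+210,y+210,.018),q*2/c["fx"]*1.09)
for (u,v) in[(237,260),(275,268)]:
    r=im[v-18:v+18,u-18:u+18];m=(r.max(2)>150).astype(np.uint8);k=max(cv2.findContours(m,0,1)[0],key=cv2.contourArea);(x,y),q=cv2.minEnclosingCircle(k);print(q*2/c["fx"]*1.1)
```

```text
[139 125 120] [211 191 194]
228.6787338256836 164.2533950805664 [0.617  0.0573] [np.float64(0.0629), np.float64(0.062)] [np.float64(1.8), np.float64(-88.8)]
273.4323196411133 161.7140884399414 [ 0.6205 -0.0595] [np.float64(0.0627), np.float64(0.0629)] [np.float64(1.5), np.float64(-88.5)]
309.68805599212646 162.8207950592041 [ 0.6151 -0.1535] [np.float64(0.063), np.float64(0.0631)] [np.float64(1.9), np.float64(-87.7)]
223.0 224.0 8.602425575256348 [0.4609858 0.0735566 0.018    ] 0.039237193506653764
0.05661828395551346
0.05623819877946593
```

View pics/h1.png

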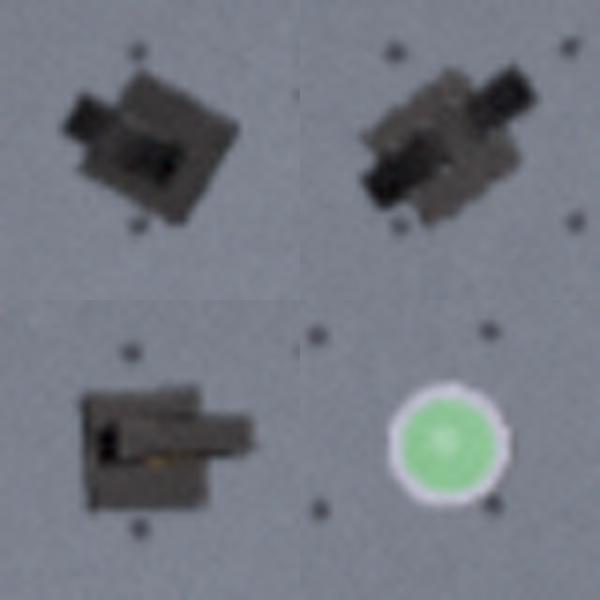

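Run:
```python
from h import *
from workcell import bot
from scipy.spatial.transform import Rotation as Ro
s=bot.read_state();print(s["time"],Ro.from_rotvec(s["tcp_rot"]).as_matrix().round(3))
c=bot.read_camera("top")
C=dict(small=([(140,72),(238,128),(180,223),(80,170)],(0,0),(142,204)),large=([(455,68),(522,155),(430,222),(362,135)],(300,0),(263,201)),pin=([(83,395),(200,388),(207,505),(90,512)],(0,300),(328,199)))
for n,(p,o,b) in C.items():
    w=np.array([pl(c,(x-o[0])/7.5+b[0]-.5,(y-o[1])/7.5+b[1]-.5,.01)[:2] for x,y in p])
    e=[w[(i+1)%4]-w[i] for i in range(4)]
    print(n,w.mean(0).round(4),[np.linalg.norm(x).round(4) for x in e],[np.degrees(np.arctan2(x[1],x[0])).round(1) for x in e])
```

```text
0.3 [[ 0.923 -0.     0.385]
 [-0.385 -0.001  0.923]
 [-0.    -1.    -0.001]]
small [0.4671 0.2293] [np.float64(0.0392), np.float64(0.0378), np.float64(0.0392), np.float64(0.0391)] [np.float64(-120.8), np.float64(147.9), np.float64(61.1), np.float64(-32.0)]
large [ 0.4684 -0.0757] [np.float64(0.0374), np.float64(0.0388), np.float64(0.0375), np.float64(0.0392)] [np.float64(-144.1), np.float64(124.6), np.float64(36.5), np.float64(-55.7)]
pin [ 0.4678 -0.2423] [np.float64(0.0398), np.float64(0.0398), np.float64(0.0397), np.float64(0.0399)] [np.float64(-88.0), np.float64(-179.2), np.float64(92.0), np.float64(1.0)]
```

Naming the candidates: levels at (224,225) about 42 mm, (237,260) about 60 mm, and (275,268) about 60 mm. I take the first, because its diameter fits. The pinhole is the black square with the brass insert at (348,219); the pink one at (385,219) stays where it is. The enlarged crop h1.png confirms both: the lower-left tile shows the black square holder with brass, the lower-right tile the small green level.

First move: to above the large lens.

```bash
python3 -m jog '[[10,-20,0,0,60],[30,-75,0,-3,60],[48,-135,0,-7,60],[65,-195,0,-11,60],[82,-255,0,-15,60],[98,-315,0,-19,60],[115,-375,0,-23,60],[132,-435,0,-27,60],[148,-490,0,-30,60],[165,-545,0,-32,60]]' 30
python3 -m jog '[[15,-50,-10,0,60],[30,-100,-20,0,60],[40,-140,-40,0,60],[43,-154,-56,0,60],[43,-154,-56,0,60],[43,-154,-56,0,60],[43,-154,-56,0,60],[43,-154,-56,0,60],[43,-154,-56,0,60],[43,-154,-56,0,60]]'
python3 - <<'E'
from h import *
from workcell import bot
from scipy.spatial.transform import Rotation as Ro
s=bot.read_state();print(s["time"],s["tool_pos"],Ro.from_rotvec(s["tcp_rot"]).as_matrix()[:,2],s["width"],s["q"])
c=bot.read_camera("wrist");cv2.imwrite("pics/w1.png",c["pixels"][:,:,::-1])
c=bot.read_camera("side");cv2.imwrite("pics/s2.png",c["pixels"][:,:,::-1])
E
```

```text
time: 1.6
tool_pos: [0.4242, 0.0754, 0.2566]
tcp_rot: [-1.439, 0.744, -0.746]
wrist_force: [1.7, 1.1, 0.5]
width: 0.702
time: 2.85
tool_pos: [0.4677, -0.0757, 0.2004]
tcp_rot: [-1.44, 0.743, -0.743]
wrist_force: [0.5, 0.8, -0.0]
width: 0.704
2.85 [ 0.46770038 -0.0756931   0.20043458] [8.15063220e-01 5.79372003e-01 1.70490477e-04] 0.7039031825070204 [-2.13036933e-01 -7.85845135e-02  2.08284716e+00  1.21824128e-05
  1.13708922e+00 -8.31000038e-01]
```

View pics/w1.png

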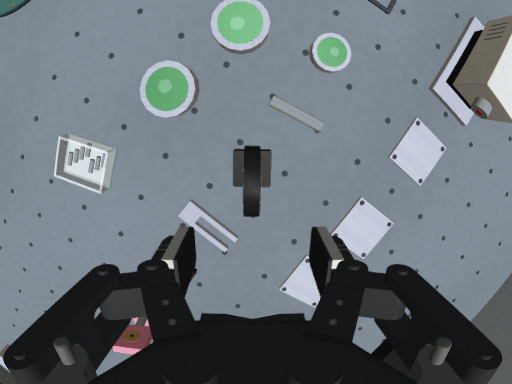

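View pics/s2.png

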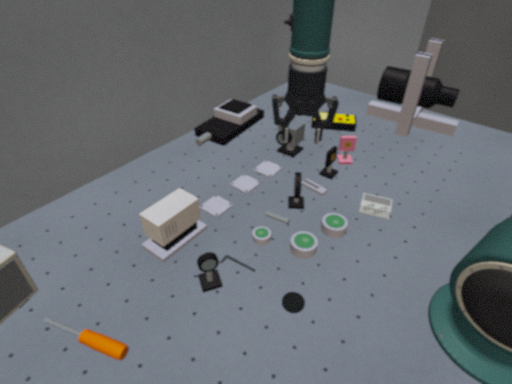

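The wrist view shows the large lens edge-on at about (251,180), midway between the jaws. I'll check its position by ray from this view.

```bash
cat >> h.py <<'E'
def wpl(c,u,v,z):
    d=np.array([u-c["cx"],v-c["cy"]]);r=np.hypot(*d);th=r/c["fx"];k=np.r_[np.sin(th)*d/r,np.cos(th)]
    R=np.array(c["R"]);o=-R.T@np.array(c["t"]);k=R.T@k;return o+k*(z-o[2])/k[2]
E
python3 - <<'E'
from h import *
from workcell import bot
c=bot.read_camera("wrist");s=bot.read_camera("side")
a=bot.read_state();print(proj(s,a["tool_pos"]))
im=c["pixels"][:,:,::-1]
cv2.imwrite("pics/w2.png",cv2.resize(im[130:230,200:300],None,fx=6,fy=6,interpolation=cv2.INTER_CUBIC))
print("foot",[wpl(c,u,v,.01)[:2].round(4) for u,v in[(234,150),(271,150),(271,186),(234,187)]], np.mean([wpl(c,u,v,.01)[:2] for u,v in[(234,150),(271,150),(271,186),(234,187)]],0))
print("lev",wpl(c,331,52,.018),"plates",wpl(c,417,151,.005),wpl(c,362,229,.005))
E
```

```text
[301.54135207 133.55420981]
foot [array([ 0.4397, -0.0689]), array([ 0.4714, -0.0463]), array([ 0.4946, -0.0781]), array([ 0.4626, -0.1022])] [ 0.46708503 -0.07387963]
lev [0.46000528 0.07387157 0.018     ] plates [0.6134367  0.05766447 0.005     ] [ 0.61877899 -0.05810743  0.005     ]
```

View pics/w2.png

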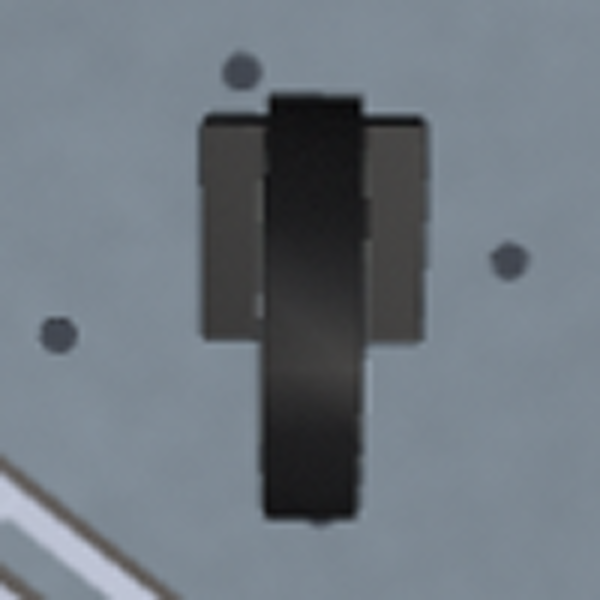

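```bash
python3 -m jog '[[0,1,-40,0,60],[0,1,-80,0,60],[0,1,-110,0,60],[0,1,-122,0,60],[0,1,-122,0,60],[0,1,-122,0,40],[0,1,-122,0,25],[0,1,-122,0,5],[0,1,-122,0,5],[0,1,-122,0,5]]' 40
python3 -m jog '[[0,0,0,0,5],[0,0,0,0,5],[0,0,0,0,5],[0,0,20,0,5],[0,0,50,0,5],[0,0,70,0,5],[0,0,70,0,5],[0,0,70,0,5],[0,0,70,0,5],[0,0,70,0,5]]' 40
python3 - <<'E'
from h import *
from workcell import bot
c=bot.read_camera("wrist");cv2.imwrite("pics/w3.png",c["pixels"][:,:,::-1]);print(bot.read_state()["tool_pos"])
E
```

```text
time: 4.3
tool_pos: [0.4683, -0.0752, 0.0793]
tcp_rot: [-1.44, 0.742, -0.745]
wrist_force: [-2.3, -0.4, 6.0]
width: 0.164
time: 5.55
tool_pos: [0.4669, -0.0748, 0.1472]
tcp_rot: [-1.44, 0.745, -0.742]
wrist_force: [-0.2, 1.1, -2.0]
width: 0.157
[ 0.46710277 -0.07480646  0.1474258 ]
```

View pics/w3.png

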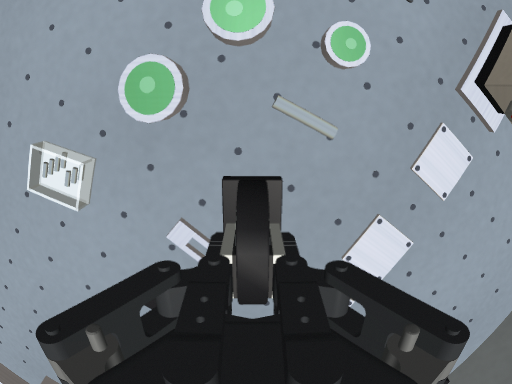

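```bash
python3 -m jog '[[15,-8,0,8,5],[40,-20,0,16,5],[70,-36,0,24,5],[100,-53,0,32,5],[125,-67,0,40,5],[140,-75,0,48,5],[147,-78,0,55.6,5],[147,-78,0,55.6,5],[147,-78,-20,55.6,5],[147,-78,-30,55.6,5]]'
python3 - <<'E'
from h import *
from workcell import bot
for n in("wrist","top"):
    c=bot.read_camera(n);im=c["pixels"][:,:,::-1];cv2.imwrite("pics/%s4.png"%n,im if n=="wrist" else cv2.resize(im[120:250,220:400],None,fx=4,fy=4))
E
```

```text
time: 6.85
tool_pos: [0.6127, -0.1523, 0.1157]
tcp_rot: [-1.57, -0.01, 0.015]
wrist_force: [-0.5, -0.4, -3.1]
width: 0.157
```

View pics/wrist4.png

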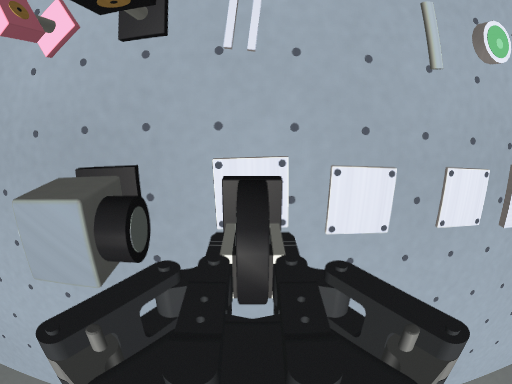

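View pics/top4.png

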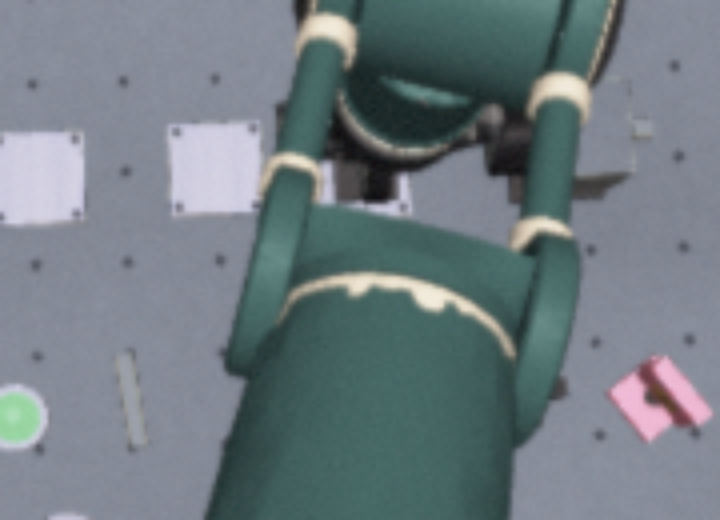

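Run:
```python
from h import *
from workcell import bot
c=bot.read_camera("wrist")
f=lambda *p: np.mean([wpl(c,u,v,.005)[:2] for u,v in p],0).round(4)
print("c",f((219,164),(281,224)),"b",f((337,172),(332,229),(390,172),(384,228)),"a",f((451,173),(444,224),(486,174),(480,223)))
print(wpl(c,219,164,.005)-wpl(c,282,163,.005))
print("foot top corners at z~.05", [wpl(c,u,177,.047).round(4) for u in(222,282)])
```

```text
c [ 0.6145 -0.1521] b [ 0.6189 -0.0574] a [0.6171 0.0619]
[ 0.00159285 -0.04966568  0.        ]
foot top corners at z~.05 [array([ 0.5895, -0.1712,  0.047 ]), array([ 0.5889, -0.1322,  0.047 ])]
```

```bash
python3 -m jog '[[2,0,-10,0,5],[2,0,-20,0,5],[2,0,-26,0,5],[2,0,-30,0,5],[2,0,-31,0,5],[2,0,-32,0,5],[2,0,-32,0,5],[2,0,-32,0,5],[2,0,-32,0,5],[2,0,-32,0,5]]'
python3 - <<'E'
from workcell import bot
s=bot.read_state();print(s["tool_pos"],s["wrist_force"])
E
```

```text
time: 8.25
tool_pos: [0.6167, -0.1529, 0.0864]
tcp_rot: [-1.571, -0.014, 0.013]
wrist_force: [-0.5, 0.4, -2.0]
width: 0.159
[ 0.61666243 -0.15292805  0.08638589] [-0.46020525  0.35573654 -1.99216307]
```

```bash
python3 -m jog '[[0,0,-1,0,5],[0,0,-2,0,5],[0,0,-2,0,5],[0,0,-2,0,5],[0,0,-2,0,18],[0,0,-2,0,24],[0,0,-2,0,32],[0,0,-2,0,32],[0,0,-2,0,32],[0,0,-2,0,32]]'
python3 -m jog '[[0,0,15,0,32],[0,0,50,0,32],[0,0,100,0,32],[-40,-30,115,-12,50],[-80,-60,115,-22,60],[-120,-80,115,-32,60],[-140,-88,115,-42,60],[-147,-88,115,-52,60],[-147,-88,115,-62,60],[-147,-88,115,-72,60]]'
python3 - <<'E'
from h import *
from workcell import bot
for n in("wrist","top"):
    c=bot.read_camera(n);im=c["pixels"][:,:,::-1];cv2.imwrite("pics/%s5.png"%n,im if n=="wrist" else cv2.resize(im[120:250,220:400],None,fx=4,fy=4))
E
```

```text
time: 9.5
tool_pos: [0.6166, -0.1529, 0.0842]
tcp_rot: [-1.571, -0.013, 0.014]
wrist_force: [0.6, -0.5, 0.4]
width: 0.375
time: 10.75
tool_pos: [0.4697, -0.2412, 0.2007]
tcp_rot: [-1.345, 0.965, -0.968]
wrist_force: [0.7, 0.5, 0.9]
width: 0.703
```

View pics/wrist5.png

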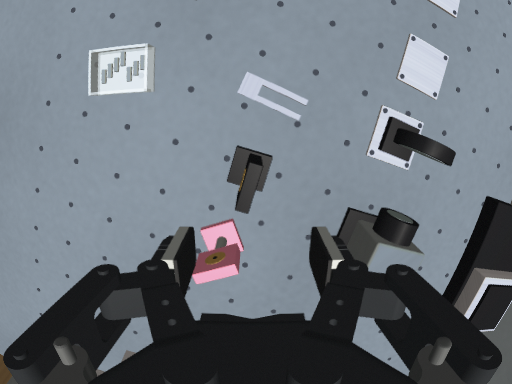

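View pics/top5.png

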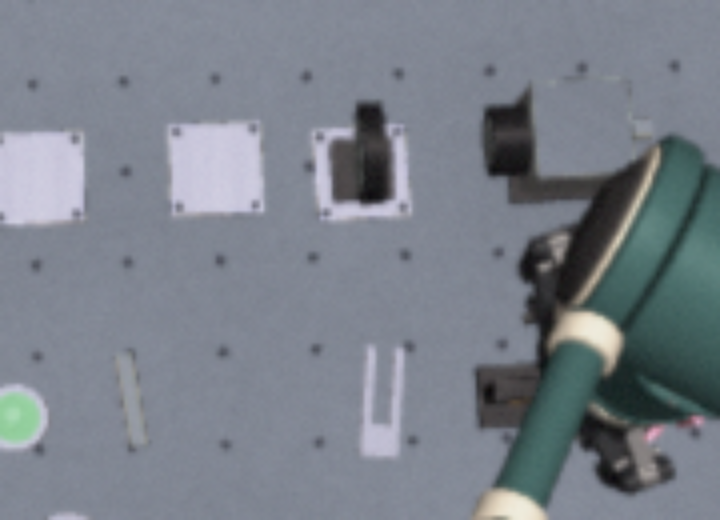

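Large lens stands upright on its plate, foot centre about (362,170) against plate centre (362,171) in the crop. Next, the pinhole.

```bash
python3 - <<'E'
from h import *
from workcell import bot
c=bot.read_camera("wrist")
for z in (.01,): print(wpl(c,250,169,z), [wpl(c,u,v,z)[:2].round(4) for u,v in((239,147),(272,157),(228,177))])
E
python3 -m jog '[[-2,-1,0,-9,60],[-2,-1,0,-17.6,60],[-2,-1,-30,-17.6,60],[-2,-1,-60,-17.6,60],[-2,-1,-80,-17.6,60],[-2,-1,-80,-17.6,60],[-2,-1,-80,-17.6,60],[-2,-1,-80,-17.6,60],[-2,-1,-80,-17.6,60],[-2,-1,-80,-17.6,60]]'
python3 - <<'E'
from h import *
from workcell import bot
c=bot.read_camera("wrist");cv2.imwrite("pics/w6.png",c["pixels"][:,:,::-1])
c=bot.read_camera("side");cv2.imwrite("pics/s6.png",c["pixels"][60:300,200:460,::-1])
E
```

```text
[ 0.46760369 -0.24071794  0.01      ] [array([ 0.449, -0.222]), array([ 0.4854, -0.2208]), array([ 0.4481, -0.2567])]
time: 12.15
tool_pos: [0.4679, -0.2421, 0.1198]
tcp_rot: [-1.22, 1.191, -1.192]
wrist_force: [0.3, -0.4, 0.5]
width: 0.702
```

View pics/w6.png

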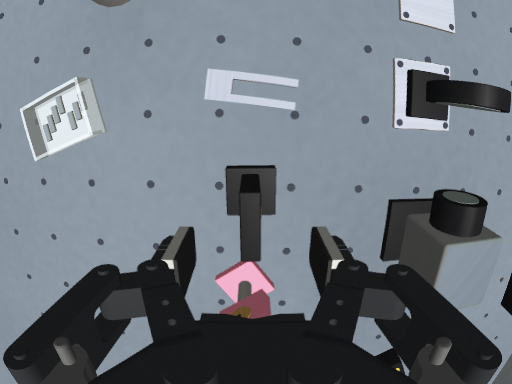

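View pics/s6.png

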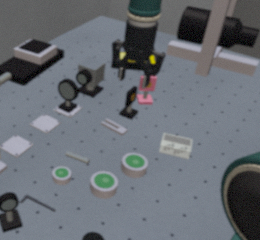

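Pinhole is centred between the jaws at (250,210) and square to them. I'll grasp and lift.

```bash
python3 -m jog '[[0,0,-30,0,60],[0,0,-49,0,60],[0,0,-49,0,60],[0,0,-49,0,40],[0,0,-49,0,25],[0,0,-49,0,4],[0,0,-49,0,4],[0,0,-49,0,4],[0,0,-49,0,4],[0,0,-49,0,4]]' 40
python3 -m jog '[[0,0,0,0,4],[0,0,0,0,4],[0,0,20,0,4],[0,0,50,0,4],[0,0,80,0,4],[0,0,90,0,4],[0,0,90,0,4],[0,0,90,0,4],[0,0,90,0,4],[0,0,90,0,4]]'
```

```text
time: 13.5
tool_pos: [0.468, -0.2423, 0.0709]
tcp_rot: [-1.22, 1.191, -1.192]
wrist_force: [-1.9, -0.3, 5.9]
width: 0.133
time: 14.75
tool_pos: [0.4671, -0.2417, 0.1593]
tcp_rot: [-1.221, 1.193, -1.19]
wrist_force: [0.5, 0.3, -1.4]
width: 0.137
```

```bash
python3 -m jog '[[0,20,0,9,4],[0,60,0,18,4],[0,105,0,28,4],[0,150,0,38,4],[10,180,0,48,4],[40,183,0,58,4],[80,183,0,68,4],[120,183,0,78,4],[145,183,0,88,4],[152,183,0,89.6,4]]'
python3 -m jog '[[0,0,-20,0,4],[0,0,-40,0,4],[0,0,-60,0,4],[0,0,-75,0,4],[0,0,-78,0,4],[0,0,-79,0,4],[0,0,-79,0,4],[0,0,-79,0,4],[0,0,-79,0,4],[0,0,-79,0,4]]'
python3 - <<'E'
from h import *
from workcell import bot
c=bot.read_camera("wrist");cv2.imwrite("pics/w7.png",c["pixels"][:,:,::-1])
E
```

```text
time: 16.0
tool_pos: [0.6208, -0.0589, 0.1598]
tcp_rot: [-1.571, -0.013, 0.014]
wrist_force: [-0.1, 0.6, -1.3]
width: 0.133
time: 17.25
tool_pos: [0.6198, -0.0589, 0.0816]
tcp_rot: [-1.571, -0.014, 0.013]
wrist_force: [-0.2, -0.2, -0.4]
width: 0.134
```

View pics/w7.png

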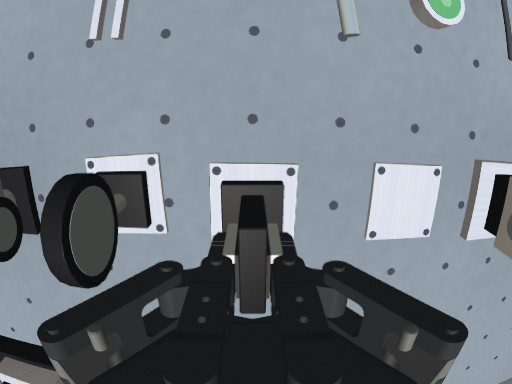

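Run:
```python
from h import *
from workcell import bot
c=bot.read_camera("wrist")
print(wpl(c,209,164,.005),wpl(c,298,164,.005));print(wpl(c,221,182,.0207),wpl(c,284,182,.0207))
```

```text
[ 0.59049258 -0.08775117  0.005     ] [ 0.58945448 -0.02770788  0.005     ]
[ 0.59867489 -0.07805815  0.0207    ] [ 0.59799966 -0.0385144   0.0207    ]
```

Pinhole foot sits within 2 mm of the plate centre. I'll lower it, release and retreat towards the small lens.

```bash
python3 -m jog '[[1,0,-3,0,4],[1,0,-5,0,4],[1,0,-5.5,0,4],[1,0,-5.5,0,4],[1,0,-5.5,0,18],[1,0,-5.5,0,24],[1,0,-5.5,0,32],[1,0,-5.5,0,32],[1,0,-5.5,0,32],[1,0,-5.5,0,32]]'
python3 -m jog '[[0,0,15,0,32],[0,0,50,0,32],[0,0,100,0,32],[-20,30,125,7,50],[-50,80,125,14,60],[-80,130,125,21,60],[-115,185,125,28,60],[-140,240,125,36,60],[-153,280,125,46,60],[-153,288,125,56,60]]'
python3 - <<'E'
from h import *
from workcell import bot
for n in("wrist","top"):
    c=bot.read_camera(n);im=c["pixels"][:,:,::-1];cv2.imwrite("pics/%s8.png"%n,im if n=="wrist" else cv2.resize(im[120:250,220:400],None,fx=4,fy=4))
E
```

```text
time: 18.6
tool_pos: [0.6206, -0.0589, 0.0758]
tcp_rot: [-1.571, -0.013, 0.013]
wrist_force: [-0.1, -0.5, -1.0]
width: 0.376
time: 19.85
tool_pos: [0.4666, 0.2317, 0.2023]
tcp_rot: [-1.425, -0.784, 0.781]
wrist_force: [0.3, -0.4, -0.6]
width: 0.705
```

View pics/wrist8.png

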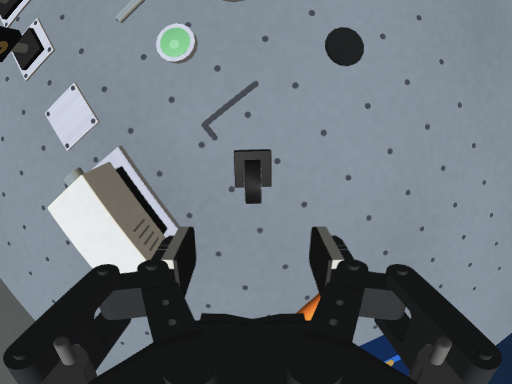

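View pics/top8.png

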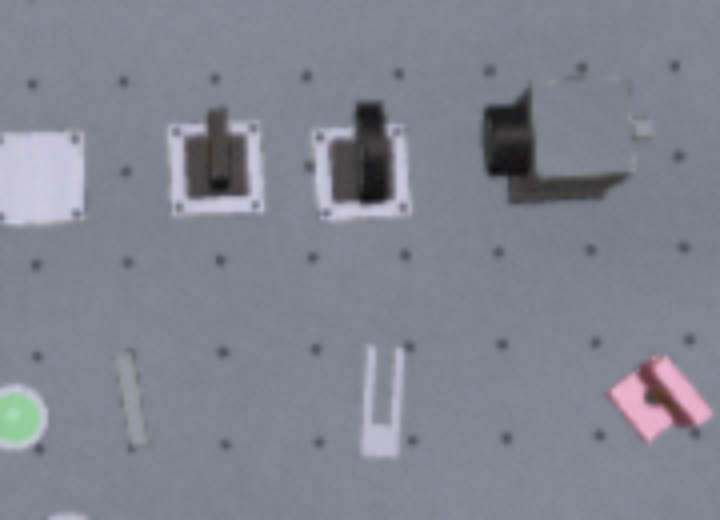

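```bash
python3 - <<'E'
from h import *
from workcell import bot
c=bot.read_camera("wrist")
p=np.array([wpl(c,u,v,.01)[:2] for u,v in((234.5,151),(271,150.5),(272,187),(235,188))]);print(p.mean(0),np.degrees(np.arctan2(*(p[1]-p[0])[::-1])),np.degrees(np.arctan2(*(p[2]-p[3])[::-1])))
E
python3 -m jog '[[0,-2,-40,1,60],[0,-2,-80,1,60],[0,-2,-120,1,60],[0,-2,-134,1,60],[0,-2,-134,1,60],[0,-2,-134,1,40],[0,-2,-134,1,25],[0,-2,-134,1,5],[0,-2,-134,1,5],[0,-2,-134,1,5]]' 40
python3 -m jog '[[0,0,0,0,5],[0,0,0,0,5],[0,0,20,0,5],[0,0,50,0,5],[0,0,80,0,5],[0,0,90,0,5],[0,0,90,0,5],[0,0,90,0,5],[0,0,90,0,5],[0,0,90,0,5]]'
```

```text
[0.46705698 0.23219152] 147.94879083099667 148.76023809840947
time: 21.25
tool_pos: [0.4681, 0.2273, 0.0675]
tcp_rot: [-1.423, -0.79, 0.788]
wrist_force: [-0.4, -0.6, 3.7]
width: 0.157
time: 22.5
tool_pos: [0.4671, 0.2269, 0.1558]
tcp_rot: [-1.423, -0.787, 0.79]
wrist_force: [0.3, -0.2, -1.9]
width: 0.159
```

```bash
python3 -m jog '[[0,-20,0,-5,5],[0,-60,0,-12,5],[0,-105,0,-20,5],[0,-150,0,-28,5],[10,-168,0,-37,5],[40,-169,0,-47,5],[80,-169,0,-57,5],[120,-169,0,-57,5],[145,-169,0,-57,5],[149,-169,0,-57,5]]'
python3 -m jog '[[0,0,-20,0,5],[0,0,-40,0,5],[0,0,-60,0,5],[0,0,-75,0,5],[0,0,-78,0,5],[0,0,-78,0,5],[0,0,-78,0,5],[0,0,-78,0,5],[0,0,-78,0,5],[0,0,-78,0,5]]'
python3 - <<'E'
from h import *
from workcell import bot
c=bot.read_camera("wrist");im=c["pixels"][:,:,::-1];cv2.imwrite("pics/w9.png",cv2.resize(im[90:290,120:390],None,fx=2.9,fy=2.9,interpolation=cv2.INTER_CUBIC))
E
```

```text
time: 23.75
tool_pos: [0.618, 0.058, 0.1563]
tcp_rot: [-1.571, -0.013, 0.013]
wrist_force: [1.1, -0.2, -1.0]
width: 0.156
time: 25.0
tool_pos: [0.6168, 0.0581, 0.0791]
tcp_rot: [-1.571, -0.014, 0.013]
wrist_force: [-0.9, 0.2, -1.9]
width: 0.153
```

View pics/w9.png

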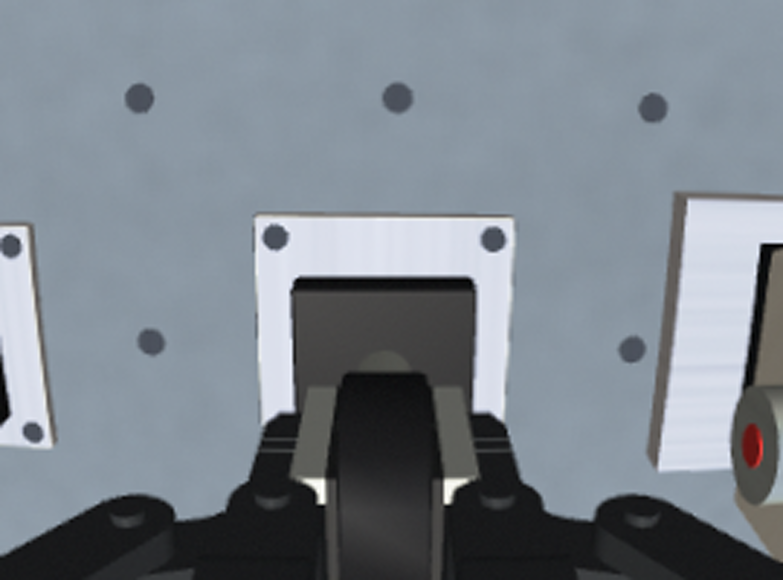

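Run:
```python
from h import *
from workcell import bot
c=bot.read_camera("wrist")
print(wpl(c,207.6,164.5,.005),wpl(c,297.6,164.5,.005));print(wpl(c,220.7,190,.0216),wpl(c,283.8,190,.0216))
```

```text
[0.58729711 0.02867478 0.005     ] [0.58627092 0.08864186 0.005     ]
[0.5998718  0.03906004 0.0216    ] [0.59920456 0.07821304 0.0216    ]
```

Small-lens foot is about 3 mm too far in x, so I'll correct that, lower, release, and move over the level.

```bash
python3 -m jog '[[-3,0,-3,0,5],[-3,0,-5,0,5],[-3,0,-6.5,0,5],[-3,0,-6.5,0,5],[-3,0,-6.5,0,18],[-3,0,-6.5,0,24],[-3,0,-6.5,0,32],[-3,0,-6.5,0,32],[-3,0,-6.5,0,32],[-3,0,-6.5,0,32]]'
python3 -m jog '[[0,0,15,0,32],[0,0,50,0,32],[0,0,90,0,32],[-30,3,115,0,50],[-80,8,125,0,60],[-130,13,125,0,60],[-153,15,125,0,60],[-153,15,125,0,60],[-153,15,125,0,60],[-153,15,125,0,60]]'
python3 - <<'E'
from h import *
from workcell import bot
for n in("wrist","top"):
    c=bot.read_camera(n);im=c["pixels"][:,:,::-1];cv2.imwrite("pics/%s10.png"%n,im if n=="wrist" else cv2.resize(im[120:250,140:320],None,fx=4,fy=4))
E
```

```text
time: 26.35
tool_pos: [0.6136, 0.0581, 0.0723]
tcp_rot: [-1.571, -0.013, 0.013]
wrist_force: [-0.3, -0.7, -0.7]
width: 0.377
time: 27.6
tool_pos: [0.4618, 0.073, 0.1977]
tcp_rot: [-1.571, -0.014, 0.012]
wrist_force: [0.1, -0.7, -0.2]
width: 0.703
```

View pics/wrist10.png

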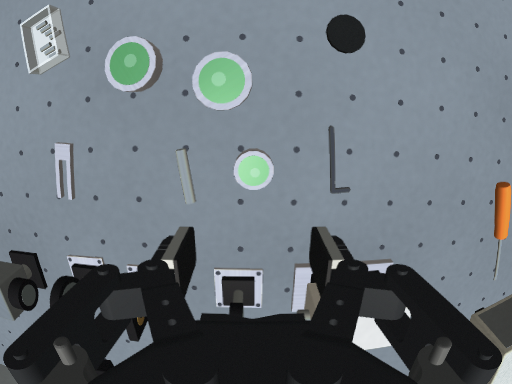

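View pics/top10.png

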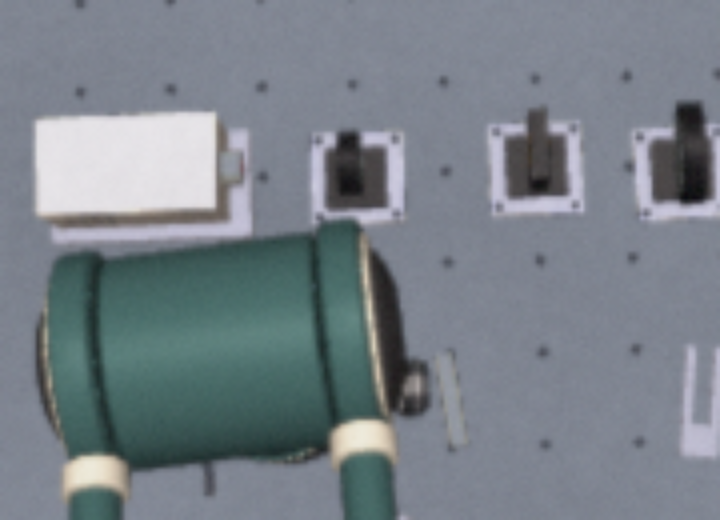

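```bash
python3 - <<'E'
from h import *
from workcell import bot
c=bot.read_camera("wrist");im=c["pixels"][:,:,::-1]
m=(im[140:200,225:285].max(2)>170).astype(np.uint8);k=max(cv2.findContours(m,0,1)[0],key=cv2.contourArea);(x,y),r=cv2.minEnclosingCircle(k);print(x+225,y+140,r,wpl(c,x+225,y+140,.018),wpl(c,x+225+r,y+140,.018)-wpl(c,x+225-r,y+140,.018))
E
python3 -m jog '[[-1,0,-40,0,60],[-1,0,-80,0,60],[-1,0,-120,0,60],[-1,0,-140,0,60],[-1,0,-150,0,60],[-1,0,-155,0,60],[-1,0,-160,0,60],[-1,0,-160,0,60],[-1,0,-160,0,60],[-1,0,-160,0,60]]'
python3 - <<'E'
from h import *
from workcell import bot
for n in("wrist","side"):
    c=bot.read_camera(n);im=c["pixels"][:,:,::-1];cv2.imwrite("pics/%s11.png"%n,im if n=="wrist" else cv2.resize(im[130:300,150:380],None,fx=3,fy=3))
E
```

```text
253.20000076293945 171.0 20.200098037719727 [0.46036253 0.07480905 0.018     ] [-7.02028065e-04  4.16107061e-02 -5.55111512e-17]
time: 29.0
tool_pos: [0.46, 0.0731, 0.0378]
tcp_rot: [-1.571, -0.014, 0.013]
wrist_force: [-0.1, 0.3, 0.1]
width: 0.704
```

View pics/wrist11.png

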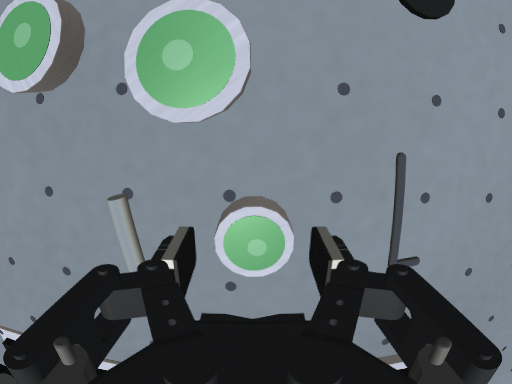

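View pics/side11.png

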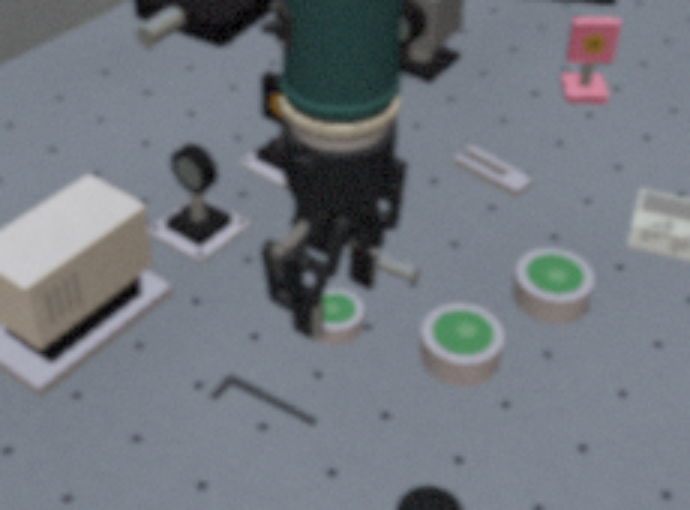

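The level shows as 41.6 mm at (253,171), confirmed as the one meant, and is centred between the jaws.

```bash
python3 -m jog '[[0,1,-5,0,60],[0,1,-11,0,60],[0,1,-11,0,60],[0,1,-11,0,52],[0,1,-11,0,45],[0,1,-11,0,35],[0,1,-11,0,35],[0,1,-11,0,35],[0,1,-11,0,35],[0,1,-11,0,35]]' 30
python3 -m jog '[[0,0,0,0,35],[0,0,0,0,35],[0,0,10,0,35],[0,0,30,0,35],[0,0,60,0,35],[0,0,100,0,35],[0,0,140,0,35],[0,0,140,0,35],[0,0,140,0,35],[0,0,140,0,35]]'
python3 - <<'E'
from h import *
from workcell import bot
for n in("wrist","side"):
    c=bot.read_camera(n);im=c["pixels"][:,:,::-1];cv2.imwrite("pics/%s12.png"%n,im if n=="wrist" else cv2.resize(im[60:300,150:380],None,fx=2.4,fy=2.4))
E
```

```text
time: 30.35
tool_pos: [0.4599, 0.0741, 0.0266]
tcp_rot: [-1.571, -0.014, 0.013]
wrist_force: [-0.4, -0.5, 4.5]
width: 0.478
time: 31.6
tool_pos: [0.4582, 0.0739, 0.1646]
tcp_rot: [-1.571, -0.011, 0.016]
wrist_force: [-0.5, -0.1, -1.0]
width: 0.477
```

View pics/wrist12.png

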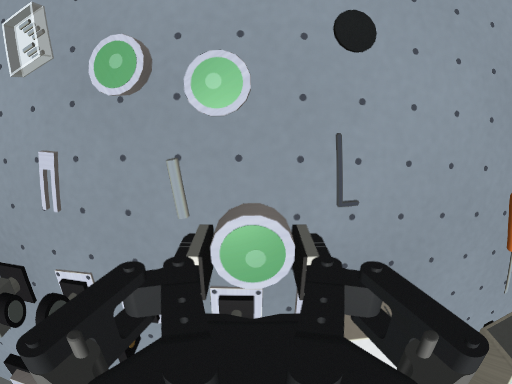

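View pics/side12.png

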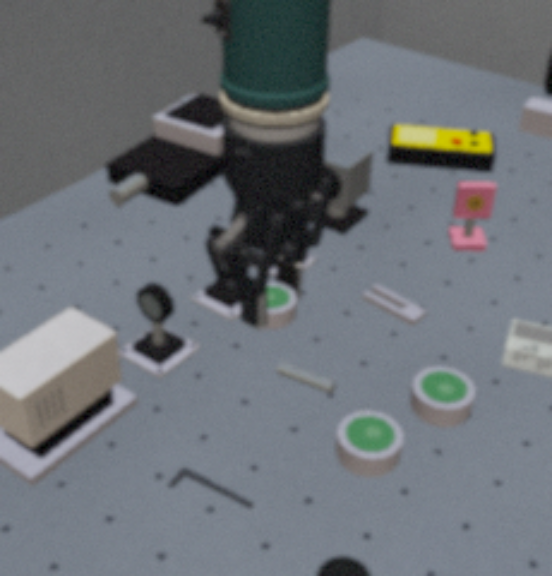

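```bash
python3 -m jog '[[15,11,0,0,35],[45,34,0,0,35],[80,60,0,0,35],[115,87,0,0,35],[140,106,0,0,35],[152,115,0,0,35],[155,117,0,0,35],[155,117,0,0,35],[155,117,-10,0,35],[155,117,-15,0,35]]'
python3 - <<'E'
from h import *
from workcell import bot
for n in("wrist","top"):
    c=bot.read_camera(n);im=c["pixels"][:,:,::-1];cv2.imwrite("pics/%s13.png"%n,im if n=="wrist" else cv2.resize(im[120:250,120:300],None,fx=4,fy=4))
E
```

```text
time: 32.95
tool_pos: [0.6135, 0.1903, 0.1503]
tcp_rot: [-1.571, -0.012, 0.014]
wrist_force: [-0.5, 1.1, -1.0]
width: 0.477
```

View pics/wrist13.png

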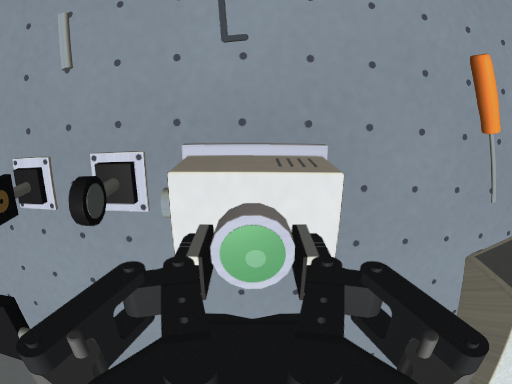

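View pics/top13.png

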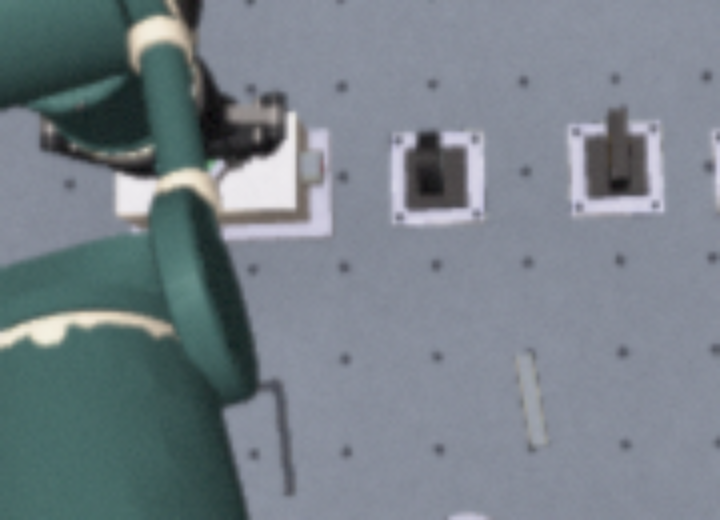

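Run:
```python
from h import *
from workcell import bot
c=bot.read_camera("wrist")
print(wpl(c,169.5,171.5,.095),wpl(c,343,172.5,.095)); z=bot.read_state()["tool_pos"];print(z); print(wpl(c,253,252,z[2]-.0266+.018))
```

```text
[0.58448374 0.13981479 0.095     ] [0.58327064 0.24700434 0.095     ]
[0.61385385 0.19063353 0.15055963]
[0.61269856 0.19164123 0.14195963]
```

```bash
python3 -m jog '[[1,1,-10,0,35],[1,1,-18,0,35],[1,1,-24,0,35],[1,1,-26,0,35],[1,1,-27,0,35],[1,1,-27,0,35],[1,1,-27,0,35],[1,1,-27,0,35],[1,1,-27,0,35],[1,1,-27,0,35]]'
```

```text
time: 34.35
tool_pos: [0.6156, 0.1921, 0.1244]
tcp_rot: [-1.571, -0.014, 0.013]
wrist_force: [0.2, -0.1, -0.7]
width: 0.477
```

```bash
python3 -m jog '[[0,0,-1,0,35],[0,0,-2,0,35],[0,0,-2.5,0,35],[0,0,-2.5,0,35],[0,0,-2.5,0,45],[0,0,-2.5,0,52],[0,0,-2.5,0,60],[0,0,-2.5,0,60],[0,0,-2.5,0,60],[0,0,-2.5,0,60]]'
python3 -m jog '[[0,0,15,0,60],[0,0,50,0,60],[0,0,100,0,60],[-50,20,130,0,60],[-100,40,130,0,60],[-150,60,130,0,60],[-180,80,130,0,60],[-180,80,130,0,60],[-180,80,130,0,60],[-180,80,130,0,60]]'
python3 - <<'E'
from h import *
from workcell import bot
for n in("side","top"):
    c=bot.read_camera(n);im=c["pixels"][:,:,::-1];cv2.imwrite("pics/%s14.png"%n,cv2.resize(im[90:290,130:400],None,fx=2.9,fy=2.9) if n=="side" else cv2.resize(im[125:195,140:330],None,fx=4.2,fy=4.2,interpolation=cv2.INTER_CUBIC))
E
```

```text
time: 35.6
tool_pos: [0.6156, 0.1921, 0.1218]
tcp_rot: [-1.571, -0.013, 0.013]
wrist_force: [0.3, -0.0, -0.4]
width: 0.705
time: 36.85
tool_pos: [0.4366, 0.2717, 0.2522]
tcp_rot: [-1.571, -0.013, 0.012]
wrist_force: [0.5, 0.2, -0.2]
width: 0.698
```

View pics/side14.png

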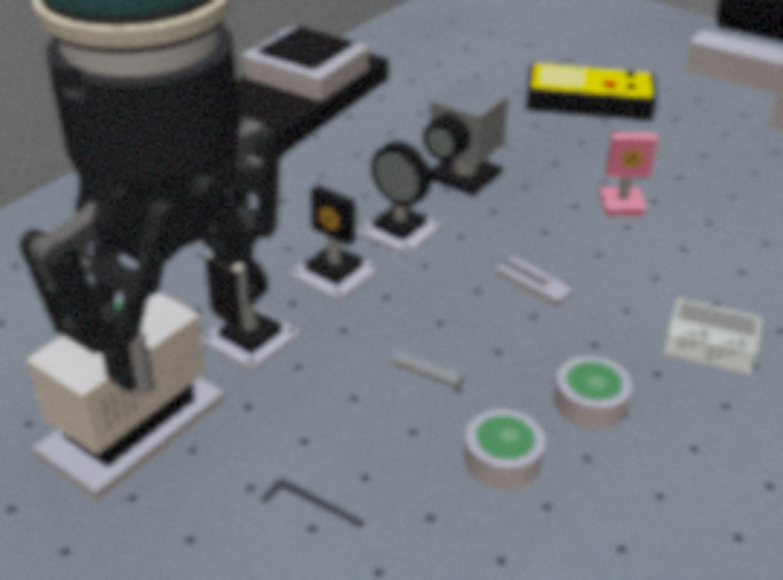

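View pics/top14.png

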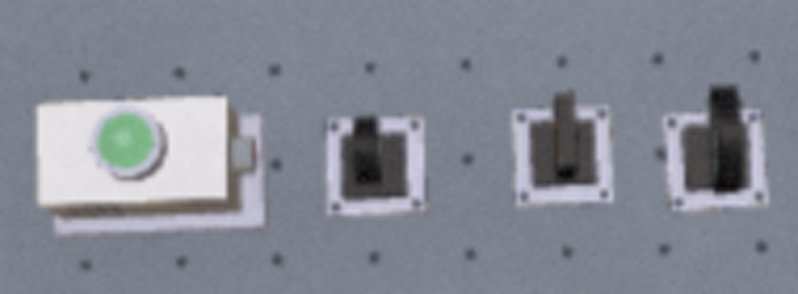

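```bash
python3 -m jog '[[-20,40,0,0,60],[-40,90,0,0,60],[-60,140,20,0,60],[-80,190,20,0,60],[-80,240,20,0,60],[-80,240,20,0,60],[-80,240,20,0,60],[-80,240,20,0,60],[-80,240,20,0,60],[-80,240,20,0,60]]'
python3 - <<'E'
from h import *
from workcell import bot
c=bot.read_camera("top");im=c["pixels"][:,:,::-1].copy()
hsv=cv2.cvtColor(im,cv2.COLOR_BGR2HSV)[140:185,145:200];m=cv2.inRange(hsv,(45,60,80),(85,255,255));M=cv2.moments(m,True)
p=pl(c,M["m10"]/M["m00"]+145,M["m01"]/M["m00"]+140,.113);print(p,"vs",.6148,.1909)
P=dict(a=((212,148,246,180),(.617,.058)),b=((258,146,290,177),(.620,-.0585)),c=((294,147,327,178),(.615,-.1533)))
for n,((x0,y0,x1,y1),t) in P.items():
    r=im[y0:y1,x0:x1]; d=(r.max(2)<100)  # dark inside plate
    k=cv2.findContours(d.astype(np.uint8),0,1)[0];k=max(k,key=cv2.contourArea);b=k[:,0,:]
    lo=b[:,1].max()+y0; l,rr=b[:,0].min()+x0,b[:,0].max()+x0
    print(n,"foot y mid",pl(c,(l+rr)/2,lo,.015)[1].round(4),"near edge x+.02",(pl(c,(l+rr)/2,lo+.5,.015)[0]+.02).round(4),"plate",t)
s=bot.read_camera("side");cv2.imwrite("pics/s15.png",cv2.resize(s["pixels"][90:290,130:400,::-1],None,fx=2.9,fy=2.9))
E
```

```text
time: 38.2
tool_pos: [0.356, 0.5114, 0.2721]
tcp_rot: [-1.57, -0.013, 0.012]
wrist_force: [-0.1, 0.0, 0.3]
width: 0.705
[0.61627513 0.19115548 0.113     ] vs 0.6148 0.1909
a foot y mid 0.056 near edge x+.02 0.6162 plate (0.617, 0.058)
b foot y mid -0.059 near edge x+.02 0.621 plate (0.62, -0.0585)
c foot y mid -0.1526 near edge x+.02 0.6132 plate (0.615, -0.1533)
```

View pics/s15.png

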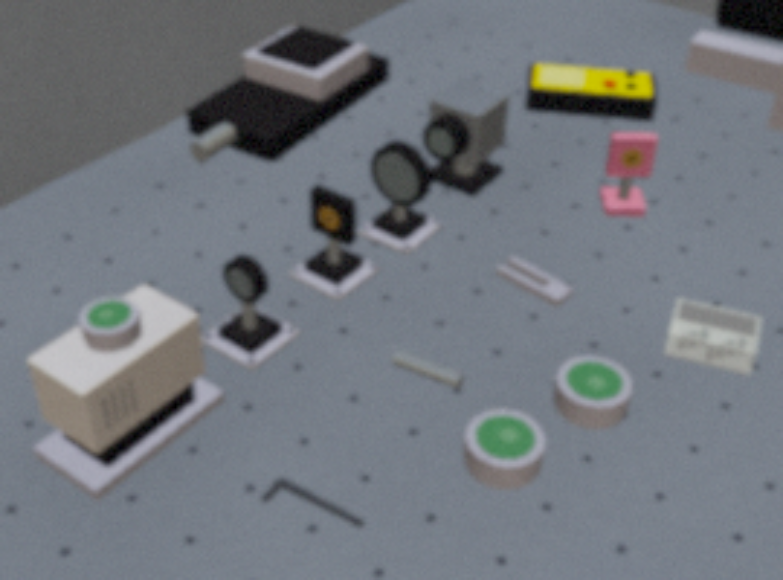

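The side view shows all three holders upright on their plates, at (247,300), (333,240) and (402,195). The level lies flat on the laser at (110,320), and the arm is clear. Measured offsets are about 2 mm, so I'll hand in.

Run:
```python
from workcell import bot
print(bot.finish_job())
```

```text
the job is handed in; nothing more can be done
None
```

The beam line is laid out and the job is handed in, at about 38 s of the 102 s allowed. From the laser, the small lens, the pinhole and the large lens each stand on their plates. The 42 mm spirit level lies glass up on the laser's top.

- **Position:** in the last top view, each holder's foot was about 2 mm or less from its plate's centre. The level was about 1.5 mm from the middle of the laser's top. The limits are 12 mm for the holders, and 15 mm along and 12 mm across for the level.
- **Facing and uprightness:** the last side view shows all three holders upright and the level flat. I set the holders by turning the gripper to the beam, which I measured as about 91 degrees from the robot's x axis. I did not measure their final angle numerically.
- **At rest:** the gripper had released everything and was well clear at hand-in. I judged that nothing was moving from the pictures, not from speed readings.
- **Disagreements:** the top and wrist cameras differed by up to about 4 mm on plate positions far from the wrist camera's view. They differed by about 2.5 mm on the laser's middle. I used values between the two. No check failed.
- **Left alone:** the pink look-alike and the two 60 mm levels.

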